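Free the jammed ball chute into its catch tray

TASK

The bronze bushing has jammed the mouth of the green ball chute. First turn the catch tray end for end and slide it, plain end first, fully home in the guide rails under the chute lip; then nudge the bushing back up the chute, well clear of the mouth and without lifting it, so that all five steel balls run out into the tray. Leave the bushing standing back in the chute, the tray home, and the other things on the bench where they are.

Things in the scene. Friction and masses are not known exactly. Their poses are not given: they have to be found in the camera images.
- station: Fixed green ball chute, guide rails at its foot. Origin on the bench below the middle of the pouring lip; +x level, uphill along the chute; z up. The floor rises at 8 degrees from the lip (x 0, height 52 mm, 44 mm of headroom beneath) to a back wall at x 240 mm. Side walls 140 mm apart inside, 40 mm above the floor. Rails lie on the -x side.
- mouth (a point): Middle of the chute's mouth on its floor, station x 6 mm, station axes. Two steel cheeks, 40 mm high, leave an opening 54 mm wide here and widen at 45 degrees to the full 140 mm at station x 49 mm. Open above and in front.
- rail_entry (a point): Point on the bench midway between the two guide rails at their entry (station x -100 mm), station axes; rails run along +x for 95 mm. 96 mm apart at bench level; caps 10 to 15 mm above the bench leave 80 mm. Yellow lead-ins, 15 mm high, reach 26 mm out from the entry, about 120 mm apart at their tips. Stop strip, 12 mm high, 114 mm past the entry: home is the tray's front against it.
- tray_handle (a point): Middle of the steel handle bar of the loose catch tray (about 0.35 kg); tray axes: +x to the plain blue front, -x to the wide yellow tail board. Bar 12 x 12 mm, 74 mm long along tray y, its middle 64 mm above the tray's underside. Front face 90 mm ahead of it, tail face 70 mm behind. At the start the tail is towards the rails.
- tray_front (a point): Middle of the tray's front face, 16 mm above its underside; tray axes. Tray 160 mm long; floor 88 mm wide, 5 mm thick (its edges run under the rail caps); walls 32 mm high, 74 mm over their outsides, 66 mm inside. Yellow tail board 128 mm wide, 45 mm high: it does not fit between the rails.
- bushing_center (a point): Centre of the bronze bushing: a plain ring, 64 mm outside, 46 mm bore, 30 mm high, about 0.4 kg, standing flat on the chute floor in the mouth; too big to pass it. It slides when pushed (2 to 4 N) and stays where it is left on the slope.
- ball0_center (a point): Centre of a bright steel bearing ball, 25 mm in diameter, 0.06 kg, oily; five alike lie in the chute behind the bushing and roll down by themselves when the way is free.
- ball1_center (a point): Centre of a bright steel bearing ball, 25 mm in diameter, 0.06 kg, oily; five alike lie in the chute behind the bushing and roll down by themselves when the way is free.
- ball2_center (a point): Centre of a bright steel bearing ball, 25 mm in diameter, 0.06 kg, oily; five alike lie in the chute behind the bushing and roll down by themselves when the way is free.
- ball3_center (a point): Centre of a bright steel bearing ball, 25 mm in diameter, 0.06 kg, oily; five alike lie in the chute behind the bushing and roll down by themselves when the way is free.
- ball4_center (a point): Centre of a bright steel bearing ball, 25 mm in diameter, 0.06 kg, oily; five alike lie in the chute behind the bushing and roll down by themselves when the way is free.
- pillow_block: Bystander: grey cast iron pillow block bearing, 54 x 150 x 98 mm (x, y, z), origin under its middle.
- cartridge: Bystander: tin grease cartridge standing on end, 53 mm diameter, 236 mm tall, origin under its middle.
- collar_a: Bystander: blued steel shaft collar lying flat, 45 mm diameter, 15 mm high, origin under its middle.
- collar_b: Bystander: blued steel shaft collar, the same.
- socket_wrench: Bystander: socket wrench lying along its x, red handle to -x, 235 mm long, up to 40 mm high.
- grease_can: Bystander: yellow can, 68 mm diameter, 85 mm tall, origin under its middle.

How it is judged (in metres and radians):
On the way, in this order (a step that is already met when the one before it is completed fails the run):
1. the tray is fully home in the rails, plain end first, with all the balls still held in the chute (x of tray_front in the frame of station above 0.004 m and y of tray_front in the frame of station between -0.009 and 0.009 m and z of tray_front in the frame of station between 0.008 and 0.024 m and angle between the x axis of tray_handle and the x axis of station, either way round below 0.08 rad and x of each of ball0_center, ball1_center, ball2_center, ball3_center, ball4_center in the frame of station above 0.02 m and z of each of ball0_center, ball1_center, ball2_center, ball3_center, ball4_center in the frame of station above 0.058 m), for 0.2 s.
2. the bushing is nudged back up the chute, clear of the mouth (centre at least 60 mm uphill of the lip) (x of bushing_center in the frame of station between 0.06 and 0.23 m and y of bushing_center in the frame of station between -0.07 and 0.07 m and z of bushing_center in the frame of station above 0.065 m), for 0.1 s.
At the end, for the whole second after the job is handed in: The tray is home in the rails, plain end first (within 10 mm of the stop, 9 mm sideways, 0.08 rad); all five balls lie in the tray; the bushing stands in the chute with its centre at least 60 mm uphill of the lip; all at rest (all of step 2 and x of tray_front in the frame of station above 0.004 m and y of tray_front in the frame of station between -0.009 and 0.009 m and z of tray_front in the frame of station between 0.008 and 0.024 m and angle between the x axis of tray_handle and the x axis of station, either way round below 0.08 rad and x of ball0_center in the frame of tray_handle between -0.07 and 0.09 m and y of ball0_center in the frame of tray_handle between -0.036 and 0.036 m and z of ball0_center in the frame of tray_handle between -0.064 and -0.018 m and x of ball1_center in the frame of tray_handle between -0.07 and 0.09 m and y of ball1_center in the frame of tray_handle between -0.036 and 0.036 m and z of ball1_center in the frame of tray_handle between -0.064 and -0.018 m and x of ball2_center in the frame of tray_handle between -0.07 and 0.09 m and y of ball2_center in the frame of tray_handle between -0.036 and 0.036 m and z of ball2_center in the frame of tray_handle between -0.064 and -0.018 m and x of ball3_center in the frame of tray_handle between -0.07 and 0.09 m and y of ball3_center in the frame of tray_handle between -0.036 and 0.036 m and z of ball3_center in the frame of tray_handle between -0.064 and -0.018 m and x of ball4_center in the frame of tray_handle between -0.07 and 0.09 m and y of ball4_center in the frame of tray_handle between -0.036 and 0.036 m and z of ball4_center in the frame of tray_handle between -0.064 and -0.018 m and linear speed of each of tray, bushing, ball0, ball1, ball2, ball3, ball4 below 0.05 m/s); the robot touches nothing.
It fails at once if the bushing is lifted off the chute floor (more than about 20 mm) ((x of bushing_center in the frame of station below 0.1 m and z of bushing_center in the frame of station above 0.105 m) or z of bushing_center in the frame of station above 0.125 m).
It fails at once if the bushing falls out of the chute (z of bushing_center in the frame of station below 0.045 m).
It fails at once if a bystander (pillow block, cartridge, collar, wrench or can) is moved more than 25 mm (distance of any of pillow_block, cartridge, collar_a, collar_b, socket_wrench, grease_can from where it was at the start of the episode above 0.025 m).
It also fails if it takes over 64 s, if anything falls off the work surface, if the arm or the gripper's body presses on something with over 40 N, if the wrist force passes 120 N, or if a joint passes its speed limit or range.

ROBOT

A 6-joint arm with a two-finger parallel gripper is mounted at the origin on the work surface. World frame = base frame: x ahead of the robot, y to its left, z up, the work surface at z = 0. Lengths are in mm, angles in rad, forces in N, time in s.
With the tool pointing down it reaches from about 375 to 975 mm from the base axis. Payload 3.8 kg.
Tool frame: the origin (TCP) lies on the centre line of the jaws, within the pads' length; the fingertips stand 17 mm ahead of it and the grasp point (between the pads) lies 2 mm behind it (tip_extent is the z of the fingertips in the tool frame, in mm); z points along the fingers, y is the direction in which the jaws open and shut (so a half turn about z gives the same grasp; the last joint's range is limited). The gripper opens to 88 mm and grips with 3 to 60 N. Pads are 18 mm wide; open, the fingers measure 123 mm over their backs; the gripper's body (75 mm by 187 mm) begins 45 mm behind the grasp point.
Start: joints at [-1.162, 0.264, 1.604, -0, 1.274, -0.037], TCP at [291.04, -609.027, 255.706] pointing down, gripper open.
Joint ranges: [-2.63, 2.63], [-0.94, 2.18], [0.31, 2.57], [-1.31, 4.45], [0, 2.66], [-2.55, 2.55]. Speed limits (rad/s): [2.57, 2.57, 3.14, 3.14, 3.14, 3.14].

INTERFACE

Orientations are given as a rotation vector (axis times angle).
In Python, from bench import move_ptp, move_linear, move_joints, gripper_open, gripper_close, dwell, ik, get_image, Unreachable, close_job, current_time_s, current_joints, current_qd, current_tau, current_ee_pos, current_eef_rot, current_force, current_ft_torque, current_finger_gap, tip_extent gives the robot as it stands. Calls block until the motion is done:
- move_ptp(position, orientation): joint-space move of the TCP to a pose.
- move_linear(position, frame=None, rate=150): straight line of the TCP; frame=None keeps the orientation; rate is the mean speed in mm/s.
- move_joints(angles): joint-space move.
- gripper_open() and gripper_close(effort=None): open the fingers fully, or close them until they stop; effort is the grip in N (None keeps the last).
- dwell(seconds).
- ik(position, orientation): joint angles nearest the present ones, or None.
- get_image(name): name is "scene" or "top"; returns a dict with "image" (480x640x3 uint8, blue, green, red), "intrinsics" (3x3 intrinsics, pixels), "k1" (the pictures are not rectified: a ray, as slopes to the right and down, at radius r is drawn at 1 + k1 r^2 times it, then the intrinsics apply), "cam_to_world" (4x4, takes a point from camera to world coordinates). Camera axes: x right, y up, looking along -z (the intrinsics and any distortion apply to the point x, -y, -z); pixel columns grow to the right and rows downward; lengths in mm; the calibration is good to about 2 mm. A picture is of the moment at which its call begins. There is no depth.
A pose or a line that the arm cannot do raises Unreachable and nothing moves.
- close_job(): hands the job in, once; it reports no verdict.
Readings, each from a call of its own:
- current_time_s(): time.
- current_joints(): joint angles.
- current_qd(): joint speeds.
- current_tau(): joint torques, N m.
- current_ee_pos(): TCP position.
- current_eef_rot(): TCP orientation.
- current_force(): force on the tool from outside, world axes, zero at the start.
- current_ft_torque(): the same for the moment, N m.
- current_finger_gap(): finger opening in mm.
Only numpy, scipy, OpenCV 4.12 (cv2) and the standard library are available. Lean on these libraries where they do the work, as an engineer would, in place of code of your own. Each camera call takes 0.05 s, during which the arm holds its last target. There are 200 camera calls.

## Working session

There is one attempt and no reset: what is moved stays moved. The work goes in short steps, each a Python script; the robot and the scene stay as the last script left them, time stands still between calls to the robot, and variables do not carry over. Pictures are saved under pics/ and viewed, about 8 in all and at most 12, crops included, and the job is handed in when it is done.

```bash
ls; mkdir -p pics; cat > h.py <<'E'
import numpy as np, cv2
from bench import *
def grab(n,f=None):
    d=get_image(n)
    if f: cv2.imwrite('pics/'+f,d['image'])
    return d
def ray(d,u,v):
    K=np.array(d['intrinsics']);T=np.array(d['cam_to_world'])
    p=cv2.undistortPoints(np.array([[[u,v]]],float),K,np.array([0.,0,0,0]))[0,0]
    r=np.hypot(*p);s=r
    for _ in range(30): s=r/(1+d['k1']*s*s)
    p=p*(s/r if r>0 else 1)
    return T[:3,3],T[:3,:3]@np.array([p[0],-p[1],-1])
def onz(d,u,v,z):
    o,w=ray(d,u,v);return o+w*(z-o[2])/w[2]
def proj(d,P):
    K=np.array(d['intrinsics']);T=np.array(d['cam_to_world'])
    c=T[:3,:3].T@(np.array(P,float)-T[:3,3]);p=np.array([c[0],-c[1]])/-c[2]
    p=p*(1+d['k1']*(p@p));return K[:2,:2]@p+K[:2,2]
def tri(d1,p1,d2,p2):
    A=[];b=[]
    for d,p in((d1,p1),(d2,p2)):
        o,w=ray(d,*p);w=w/np.linalg.norm(w);M=np.eye(3)-np.outer(w,w);A.append(M);b.append(M@o)
    return np.linalg.lstsq(np.vstack(A),np.hstack(b),rcond=None)[0]
E
python3 - <<'E'
from h import *
for n in('scene','top'):
    d=grab(n,n+'0.png');print(n,np.round(d['cam_to_world'],3).tolist(),d['k1'],np.array(d['intrinsics']).tolist())
print(current_time_s(),current_eef_rot(),tip_extent() if callable(tip_extent) else tip_extent)
E
```

```text
pics
scene [[-0.126, -0.774, 0.621, 1162.757], [0.992, -0.093, 0.086, -48.653], [-0.008, 0.626, 0.779, 863.829], [0.0, 0.0, 0.0, 1.0]] -0.04755462288264959 [[460.0385691052833, 0.0, 319.94440206122056], [0.0, 460.0385691052833, 245.67580322035397], [0.0, 0.0, 1.0]]
top [[-0.022, 0.997, -0.067, 472.105], [-1.0, -0.024, -0.02, -138.133], [-0.021, 0.067, 0.998, 848.856], [0.0, 0.0, 0.0, 1.0]] 0.00837384272194865 [[434.8472412157236, 0.0, 315.7373254798796], [0.0, 434.8472412157236, 239.93103039671905], [0.0, 0.0, 1.0]]
0.1 [-3.06190165e+00 -6.93998176e-01  6.14504176e-04] 17.0
```

View pics/top0.png

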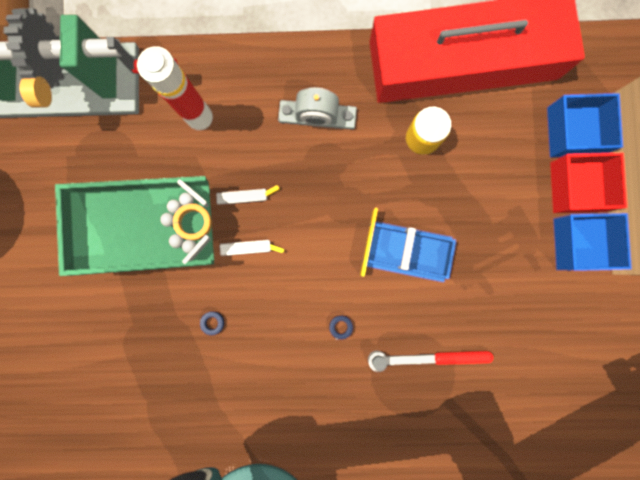

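View pics/scene0.png

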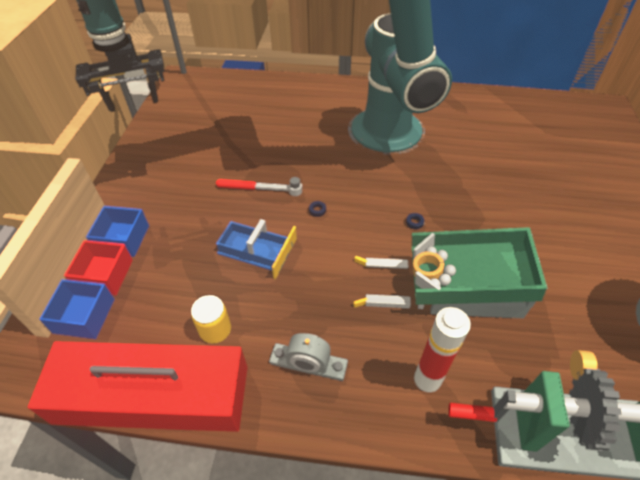

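The top view shows the green chute at left with its lip near u=212. The white rails are at v≈196 and v≈248, and the tray is near (410,250) with its yellow tail facing the rails. The bushing sits in the mouth at (192,222). The scene view shows the same layout. Next I'll segment these to get positions.

```bash
cat > m.py <<'E'
from h import *
def comps(d,kind,roi,amin=40):
    x0,y0,x1,y1=roi;im=d['image'][y0:y1,x0:x1];h=cv2.cvtColor(im,cv2.COLOR_BGR2HSV);H,S,V=cv2.split(h)
    m={'white':(S<50)&(V>150),'yellow':(H>18)&(H<34)&(S>140)&(V>120),'green':(H>55)&(H<90)&(S>70),
       'blue':(H>95)&(H<120)&(S>110),'bronze':(H>12)&(H<28)&(S>110)&(V>110)}[kind].astype(np.uint8)
    n,l,s,c=cv2.connectedComponentsWithStats(m);out=[]
    for i in range(1,n):
        if s[i,4]>=amin:
            cn=cv2.findContours((l==i).astype(np.uint8),cv2.RETR_EXTERNAL,cv2.CHAIN_APPROX_NONE)[0][0]
            out.append((s[i,4],c[i]+[x0,y0],cv2.boxPoints(cv2.minAreaRect(cn))+[x0,y0]))
    return out
E
python3 - <<'E'
from m import *
t=grab('top');s=grab('scene')
for nm,d,k,roi,z in[('rails',t,'white',(215,180,275,265),15),('lead',t,'yellow',(260,180,290,260),15),('handle',t,'white',(395,220,425,275),70),
 ('tail',t,'yellow',(355,200,385,280),45),('blue',t,'blue',(370,215,465,285),32),('bush',t,'bronze',(165,200,215,245),82),('green',t,'green',(50,170,220,280),90),
 ('Srails',s,'white',(362,250,410,315),15),('Slead',s,'yellow',(350,250,372,310),15),('Shandle',s,'white',(240,215,275,250),70),('Sbush',s,'bronze',(408,245,450,285),82)]:
    for a,c,b in comps(d,k,roi):
        print(nm,a,c.round(1),'->',onz(d,*c,z)[:2].round(1),'|',*[onz(d,*q,z)[:2].round(0).tolist() for q in b])
v=np.hstack([cv2.resize(t['image'][165:285,45:295],None,fx=3,fy=3,interpolation=2)])
w=cv2.resize(s['image'][210:330,345:555],None,fx=3,fy=3,interpolation=2)
cv2.imwrite('pics/c1.png',v);cv2.imwrite('pics/c2.png',w)
E
```

```text
rails 529 [241.5 196.2] -> [616.8  20.7] | [625.0, 70.0] [630.0, -26.0] [608.0, -27.0] [603.0, 68.0]
rails 566 [244.8 247.3] -> [517.4  15.4] | [526.0, 64.0] [532.0, -31.0] [509.0, -33.0] [503.0, 62.0]
lead 86 [272.4 189.9] -> [627.6 -39.6] | [626.0, -24.0] [640.0, -49.0] [629.0, -55.0] [616.0, -29.0]
lead 78 [276.9 248.4] -> [513.7 -46.4] | [512.0, -32.0] [524.0, -36.0] [515.0, -62.0] [504.0, -59.0]
handle 350 [407.6 248.2] -> [ 506.  -286.3] | [470.0, -269.0] [544.0, -285.0] [541.0, -303.0] [467.0, -287.0]
tail 298 [368.4 241.6] -> [ 521.  -219.5] | [459.0, -201.0] [585.0, -229.0] [583.0, -240.0] [457.0, -211.0]
blue 3193 [412.1 252.2] -> [ 500.1 -301.6] | [477.0, -217.0] [559.0, -236.0] [524.0, -385.0] [443.0, -365.0]
bush 592 [192.  220.9] -> [563.1  96.9] | [596.0, 131.0] [594.0, 63.0] [530.0, 63.0] [532.0, 131.0]
green 11086 [120.5 225.9] -> [556.3 221.4] | [633.0, 340.0] [642.0, 65.0] [481.0, 57.0] [472.0, 329.0]
green 340 [192.3 222.1] -> [560.  94.] | [578.0, 112.0] [577.0, 77.0] [542.0, 77.0] [543.0, 112.0]
Srails 305 [386.1 262.5] -> [517.9  15.5] | [533.0, -28.0] [510.0, -29.0] [503.0, 61.0] [526.0, 61.0]
Srails 340 [385.7 299.6] -> [618.3  18.3] | [632.0, -22.0] [607.0, -23.0] [603.0, 61.0] [627.0, 60.0]
Slead 66 [359.9 259.7] -> [517. -45.] | [522.0, -60.0] [505.0, -57.0] [512.0, -32.0] [529.0, -35.0]
Slead 69 [359.4 302. ] -> [631.3 -37.7] | [630.0, -53.0] [618.0, -27.0] [632.0, -22.0] [644.0, -48.0]
Shandle 178 [255.5 232.4] -> [ 509.7 -286. ] | [541.0, -303.0] [465.0, -286.0] [475.0, -269.0] [550.0, -287.0]
Sbush 530 [428.2 263.7] -> [561.3  99.1] | [590.0, 58.0] [523.0, 71.0] [536.0, 138.0] [602.0, 123.0]
```

View pics/c1.png

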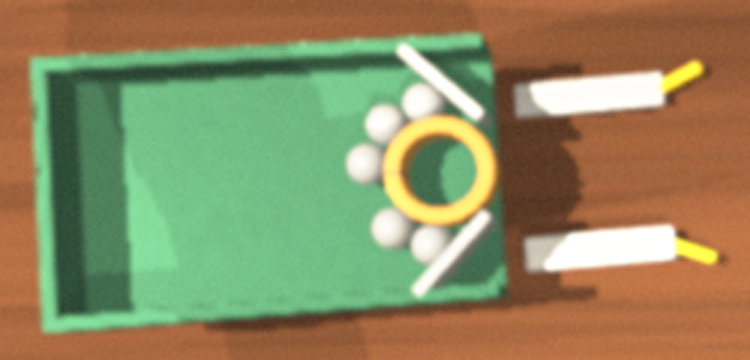

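```bash
cat >> m.py <<'E'
from scipy.spatial.transform import Rotation as R
def rv(a): # tool down, tool y at world heading a
    y=np.array([np.cos(a),np.sin(a),0]);z=np.array([0,0,-1.]);return R.from_matrix(np.c_[np.cross(y,z),y,z]).as_rotvec()
E
python3 - <<'E'
from m import *
t=grab('top')
b=max(comps(t,'green',(50,170,220,280)),key=lambda q:q[0])[2]
b=b[np.argsort(b[:,0])];print(b.round(1).tolist())
back=np.mean([onz(t,*q,126)[:2] for q in b[:2]],0);lip=np.mean([onz(t,*q,92)[:2] for q in b[2:]],0)
d=back-lip;print(back,lip,np.hypot(*d),-d[0]/d[1])
a0=np.arctan2(-.976,-.218);a1=np.arctan2(.9985,-.055)
for k in(0,np.pi):
  for p,a in(((506,-288.5,66),a0),((506,-288.5,126),a0),((506,-288.5,126),a1),((577,-152,66),a1),((569,-4,66),a1),((564,172,90),a1),((564,172,90),a1-np.pi/2)):
    q=ik(np.array(p,float),rv(a+k));print(p,None if q is None else np.round(q,2))
E
```

```text
[[54.5, 184.4], [59.4, 275.0], [208.6, 175.9], [213.6, 266.5]]
[548.96890546 312.03596945] [561.02875037  60.06260112] 252.2618048935721 0.04786158546964703
(506, -288.5, 66) [-0.56  0.28  1.97 -0.    0.9   1.23]
(506, -288.5, 126) [-0.56  0.2   1.93 -0.    1.01  1.23]
(506, -288.5, 126) [-0.56  0.2   1.93  0.    1.01 -2.19]
(577, -152, 66) [-0.3   0.3   1.94  0.    0.9  -1.93]
(569, -4, 66) [-0.05  0.26  2.   -0.    0.89 -1.68]
(564, 172, 90) [ 0.25  0.26  1.94 -0.    0.94 -1.37]
(564, 172, 90) [0.25 0.26 1.94 0.   0.94 0.2 ]
(506, -288.5, 66) [-0.56  0.28  1.97  0.    0.9  -1.91]
(506, -288.5, 126) [-0.56  0.2   1.93  0.    1.01 -1.91]
(506, -288.5, 126) [-0.56  0.2   1.93  0.    1.01  0.95]
(577, -152, 66) [-0.3   0.3   1.94  0.    0.9   1.22]
(569, -4, 66) [-0.05  0.26  2.    0.    0.89  1.46]
(564, 172, 90) [0.25 0.26 1.94 0.   0.94 1.77]
(564, 172, 90) None
```

```bash
cat >> m.py <<'E'
H0=np.array([506.,-288.5]);A0=np.arctan2(-.976,-.218)+np.pi
u=np.array([-.052,.9986]);n=np.array([-.9986,-.052]) # station x,y
O=np.array([570,-27.5])+100*u
A1=np.arctan2(u[1],u[0])-np.pi
def st(x,y=0): return O+x*u+y*n
def P(xy,z): return np.array([xy[0],xy[1],z],float)
E
python3 - <<'E'
from m import *
move_ptp(P(H0,130),rv(A0));move_linear(P(H0,62));gripper_close(30);print(current_finger_gap(),current_force())
move_linear(P(H0,125),rate=80);print(current_finger_gap(),current_force())
move_ptp(P(H0,125),rv(A1-np.pi+np.pi));move_ptp(P(st(-245),125),rv(A1))
move_linear(P(st(-245),70),rate=80)
dwell(.3);t=grab('top','t1.png');s=grab('scene','s1.png');print(current_time_s(),current_ee_pos(),current_finger_gap(),current_joints())
cv2.imwrite('pics/c3.png',np.vstack([cv2.resize(t['image'][165:285,195:395],(600,360)),cv2.resize(s['image'][190:330,250:450],(600,420))])[:, :])
E
```

```text
11.105581330173965 [1.10830232 1.79691157 1.14560234]
11.302888031420283 [-0.13753955  0.02697755 -3.047139  ]
8.8583 [ 577.74029365 -172.34224408   70.38535332] 10.98569915528958 [-3.31205215e-01  3.06040380e-01  1.92050120e+00 -1.68946651e-05
  9.14393793e-01  1.18747898e+00]
```

View pics/t1.png

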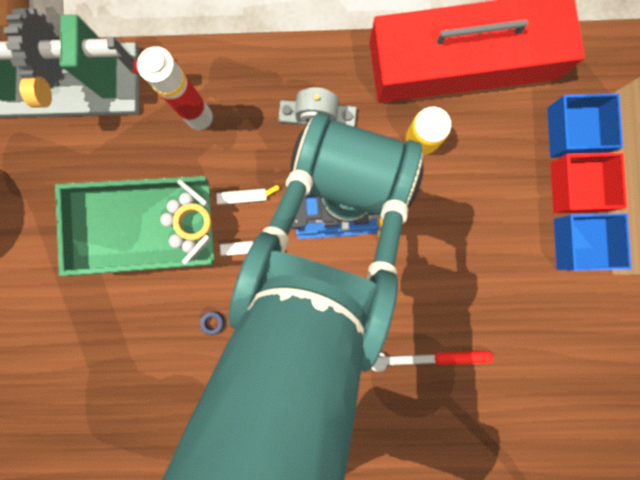

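View pics/s1.png

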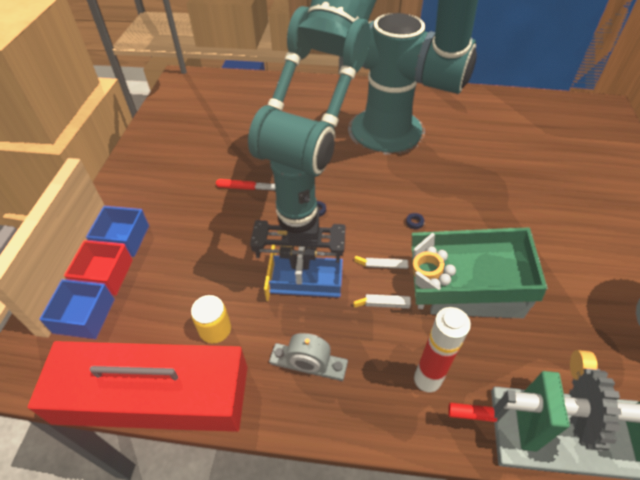

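The top view is mostly blocked by the arm. The scene view shows the tray turned, held level, with the yellow tail at left and the blue front edge at u≈342, v≈262–295, facing the rails. Next I'll measure its sideways offset against the rails in this view.

```bash
python3 - <<'E'
from m import *
s=grab('scene')
x=-245
for y in(-37,37): print('exp front',y,proj(s,P(st(x+90,y),40)).round(1))
for y in(-64,64): print('exp tail',y,proj(s,P(st(x-70,y),53)).round(1))
for y in(-60,60): print('exp lead tip',y,proj(s,P(st(-126,y),15)).round(1))
for y in(-59,-40,40,59): print('exp cap entry',y,proj(s,P(st(-100,y),15)).round(1))
for k,roi in(('blue',(262,240,352,310)),('yellow',(258,240,285,305)),('yellow',(350,250,372,310)),('white',(362,250,412,315))):
    for a,c,b in comps(s,k,roi,30):print(k,a,b.round(1).tolist())
cv2.imwrite('pics/c4.png',cv2.resize(s['image'][235:320,255:420],None,fx=4.5,fy=4.5,interpolation=2))
E
```

```text
exp front -37 [340.9 285.3]
exp front 37 [342.4 258. ]
exp tail -64 [264.7 288.1]
exp tail 64 [273.  241.3]
exp lead tip -60 [353.5 301.4]
exp lead tip 60 [355.  257.3]
exp cap entry -59 [365.6 301.7]
exp cap entry -40 [365.7 294.3]
exp cap entry 40 [366.2 264.8]
exp cap entry 59 [366.3 258.3]
blue 344 [[270.8, 283.0], [273.9, 257.6], [297.1, 260.5], [293.9, 285.9]]
blue 1095 [[271.0, 260.0], [340.0, 260.0], [340.0, 295.0], [271.0, 295.0]]
yellow 188 [[261.4, 298.2], [268.0, 252.3], [274.1, 253.2], [267.6, 299.1]]
yellow 66 [[353.4, 260.8], [355.3, 255.1], [365.8, 258.6], [363.9, 264.3]]
yellow 68 [[352.6, 301.0], [364.8, 297.5], [366.4, 303.0], [354.2, 306.5]]
white 308 [[367.0, 258.0], [407.0, 258.0], [407.0, 266.0], [367.0, 266.0]]
white 395 [[365.7, 303.5], [366.1, 293.7], [409.3, 295.5], [408.9, 305.3]]
```

View pics/c4.png

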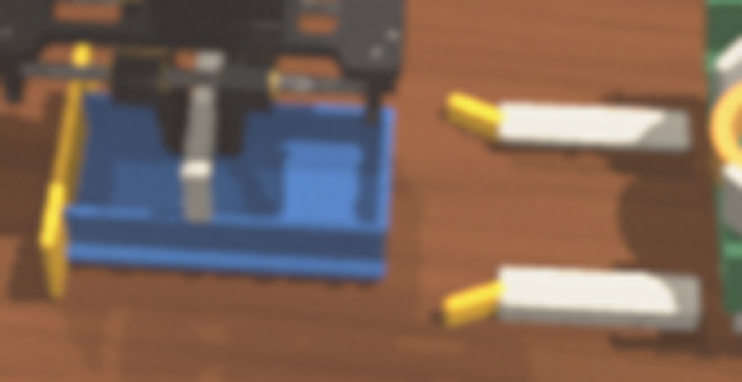

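The front top corners are at (341.7,258.8) and (341.2,284.3), within 1 px of what I predicted, and the rails match as well. The tray is aligned, so I'll lower it and slide it in while watching the force.

```bash
python3 - <<'E'
from m import *
move_linear(P(st(-245),63),rate=60);f0=np.array(current_force());print(f0)
def go(xs,rate,lim):
    for x in xs:
        move_linear(P(st(x),63),rate=rate);f=np.array(current_force())-f0
        print(x,round((np.array(current_ee_pos())[:2]-O)@u,1),'along',round(float(f[:2]@u),1),'lat',round(float(f[:2]@n),1),'z',round(float(f[2]),1))
        if abs(f[:2]@u)>lim or abs(f[:2]@n)>lim: return x
go([-210,-190,-170,-140,-110,-90],80,12)
E
```

```text
[ 0.27554572  0.8228466  -2.9648473 ]
-210 -209.4 along -1.2 lat 0.4 z 0.4
-190 -189.5 along -2.1 lat -0.2 z -0.6
-170 -169.4 along -1.3 lat 0.9 z -0.3
-140 -139.5 along -0.8 lat 0.1 z 0.4
-110 -109.5 along -0.9 lat -0.4 z -0.3
-90 -89.4 along -1.9 lat -0.2 z 0.8
```

```bash
python3 - <<'E'
from m import *
f0=np.array([.28,.82,-2.96])
for x in range(-86,-58,3):
    move_linear(P(st(x),62),rate=40);dwell(.1);f=np.array(current_force())-f0
    print(x,round((np.array(current_ee_pos())[:2]-O)@u,1),'along',round(float(f[:2]@u),1),'lat',round(float(f[:2]@n),1),'z',round(float(f[2]),1))
    if f[:2]@u<-12: break
gripper_open();dwell(.2)
e=np.array(current_ee_pos());move_linear(P(e[:2],150))
move_ptp(P(st(-60),230),rv(A1+np.pi/2)) ;move_joints([0.9,*current_joints()[1:]])
t=grab('top','t2.png');s=grab('scene','s2.png');print(current_time_s())
a=cv2.resize(t['image'][165:285,45:345],(800,320),interpolation=2);b=cv2.resize(s['image'][220:330,330:550],(560,280),interpolation=2)
cv2.imwrite('pics/c5.png',np.vstack([a,np.pad(b,((0,0),(0,240),(0,0)))]))
E
```

```text
-86 -86.1 along -0.6 lat 0.9 z -0.1
-83 -82.9 along -0.1 lat 1.7 z 0.7
-80 -79.9 along -0.5 lat 1.1 z 0.5
-77 -76.9 along -0.0 lat 0.9 z 1.0
-74 -74.9 along -6.2 lat 1.1 z 2.4
-71 -74.3 along -14.2 lat 4.0 z 7.0
19.55
```

View pics/c5.png

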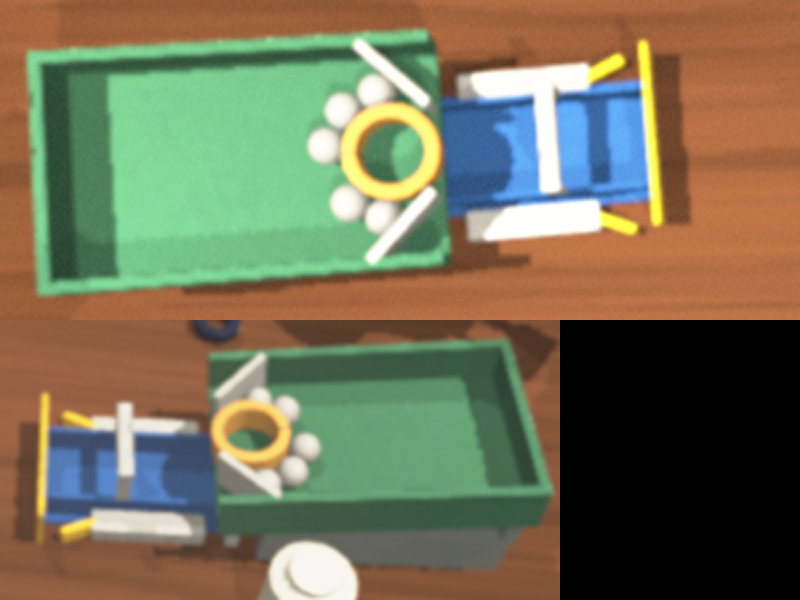

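The tray is seated: the handle stopped at station x ≈ -75 (expected -76), square in the rails, and all five balls are still behind the bushing. Before pushing I'll check the tail position and cartridge clearance.

```bash
python3 - <<'E'
from m import *
t=grab('top');s=grab('scene')
def stc(p): q=np.array(p[:2])-O;return (q@u).round(1),(q@n).round(1)
for a,c,b in comps(t,'yellow',(275,170,305,255),60): print('tail',a,stc(onz(t,*c,45)),[stc(onz(t,*q,45)) for q in b])
for a,c,b in comps(s,'yellow',(330,240,352,310),30): print('Stail',a,stc(onz(s,*c,45)),[stc(onz(s,*q,45)) for q in b])
print('cart base',stc(onz(t,203,122,0)),stc(onz(s,430,383,0)),'top',stc(onz(t,155,60,236)),stc(onz(s,452,322,236)))
b=comps(t,'bronze',(165,195,215,245))[0];print('bush',stc(onz(t,*b[2].mean(0),84)))
b=comps(s,'bronze',(408,245,450,285))[0];print('bush',stc(onz(s,*b[2].mean(0),84)))
E
```

```text
tail 281 (np.float64(-146.5), np.float64(-4.4)) [(np.float64(-139.5), np.float64(-68.2)), (np.float64(-150.0), np.float64(-68.2)), (np.float64(-151.1), np.float64(62.0)), (np.float64(-140.8), np.float64(62.0))]
Stail 139 (np.float64(-145.7), np.float64(-6.4)) [(np.float64(-148.7), np.float64(-74.1)), (np.float64(-149.0), np.float64(59.6)), (np.float64(-141.0), np.float64(59.6)), (np.float64(-141.4), np.float64(-74.0))]
cart base (np.float64(16.1), np.float64(-207.6)) (np.float64(28.9), np.float64(-227.1)) top (np.float64(19.3), np.float64(-218.9)) (np.float64(20.5), np.float64(-225.3))
bush (np.float64(15.5), np.float64(3.7))
bush (np.float64(26.1), np.float64(0.7))
```

```bash
python3 - <<'E'
from m import *
a=A1+np.pi/2
def z(x): return 17+7+52+max(x+9,0)*.1405
gripper_close(20)
move_ptp(P(st(-42),180),rv(a));move_linear(P(st(-42),z(-42)),rate=120);f0=np.array(current_force())
for x in list(range(-25,61,8)):
    move_linear(P(st(x),z(x)),rate=50);f=np.array(current_force())-f0
    print(x,'act',round((np.array(current_ee_pos())[:2]-O)@u,1),'along',round(float(f[:2]@u),1),'lat',round(float(f[:2]@n),1),'z',round(float(f[2]),1))
    if np.abs(f).max()>25: print('stop');break
move_linear(P(st(x-4),z(x-4)+1),rate=50)
move_linear(P(st(x-4),200),rate=150);move_joints([0.95,*current_joints()[1:]]);dwell(1)
t=grab('top');s=grab('scene');print(current_time_s())
a=cv2.resize(t['image'][165:285,45:345],(800,320),interpolation=2);b=cv2.resize(s['image'][220:330,330:550],(560,280),interpolation=2)
cv2.imwrite('pics/c6.png',np.vstack([a,np.pad(b,((0,0),(0,240),(0,0)))]))
E
```

```text
-25 act -24.6 along 0.4 lat 0.5 z 0.2
-17 act -16.7 along -0.0 lat -0.3 z 0.0
-9 act -8.7 along 1.2 lat 0.4 z -0.1
-1 act -0.5 along 0.3 lat 0.4 z 1.6
7 act 7.5 along 0.5 lat 0.8 z 0.7
15 act 15.5 along 1.0 lat -0.1 z 1.0
23 act 23.5 along 0.2 lat 0.1 z 0.9
31 act 31.5 along 0.5 lat 0.4 z 1.7
39 act 39.5 along 0.1 lat 0.5 z 0.1
47 act 47.5 along 0.3 lat 0.7 z 0.4
55 act 55.5 along 0.2 lat 1.3 z -0.0
31.2
```

View pics/c6.png

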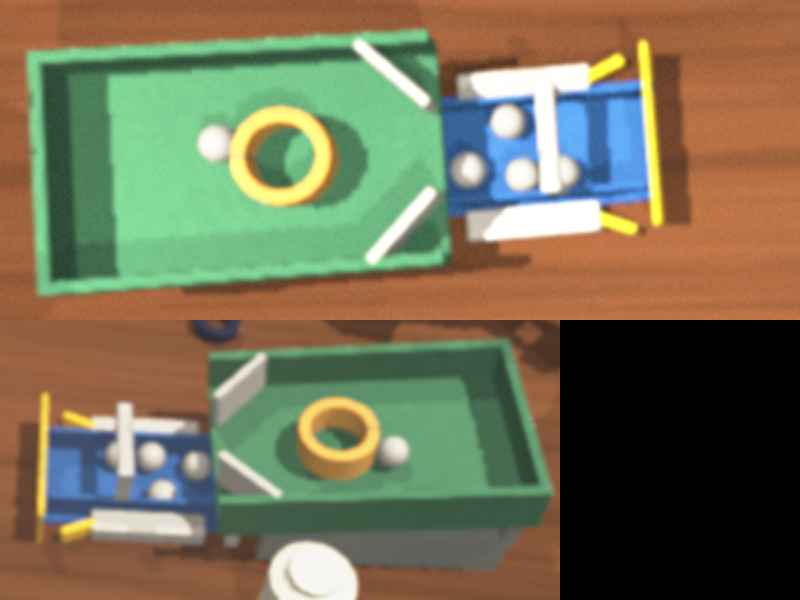

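The picture shows four balls in the tray. The fifth is balanced on the uphill side of the bushing, at crop (213,142) against the bushing at (282,156). I'll push the bushing sideways towards station +y so the ball rolls off on the -y side.

```bash
cat >> m.py <<'E'
def stc(p): q=np.array(p[:2])-O;return np.array([q@u,q@n]).round(1)
def bush():
    t=grab('top');s=grab('scene');p=[]
    for d,roi in((t,(100,185,208,265)),(s,(410,240,520,290))):
        b=max(comps(d,'bronze',roi),key=lambda q:q[0]);p.append(stc(onz(d,*b[2].mean(0),94)))
    return p
E
python3 - <<'E'
from m import *
p=bush();print(p);bx,by=np.mean(p,0)
t=grab('top');print('ball',stc(onz(t,45+213/2.667,165+142/2.667,83)))
if 80<bx<115 and abs(by)<15:
    zz=17+7+52+(bx+18)*.1405
    move_ptp(P(st(bx,by-49),200),rv(A1));move_linear(P(st(bx,by-49),zz),rate=120);f0=np.array(current_force())
    for y in range(-43,-12,6):
        move_linear(P(st(bx,by+y),zz),rate=60);f=np.array(current_force())-f0;print(y,f.round(1))
        if np.abs(f).max()>25: break
    move_linear(P(st(bx,by+y-4),zz),rate=60);move_linear(P(st(bx,by+y-4),200),rate=150);move_joints([0.95,*current_joints()[1:]]);dwell(1)
    print(bush())
t=grab('top');s=grab('scene');print(current_time_s())
a=cv2.resize(t['image'][165:285,45:345],(800,320),interpolation=2);b=cv2.resize(s['image'][220:330,330:550],(560,280),interpolation=2)
cv2.imwrite('pics/c7.png',np.vstack([a,np.pad(b,((0,0),(0,240),(0,0)))]))
E
```

```text
[array([96.9, -0. ]), array([94.9, -8.2])]
ball [144.1 -13.3]
-43 [-0.3  0.1 -0.2]
-37 [0.4 0.1 0.4]
-31 [-0.  -0.1 -0.5]
-25 [ 0.3 -0.1 -0.6]
-19 [-0.4  0.2 -0.1]
-13 [ 0.1 -0.4  0.1]
[array([90.2, 25.2]), array([87.3, 16.2])]
39.35
```

View pics/c7.png

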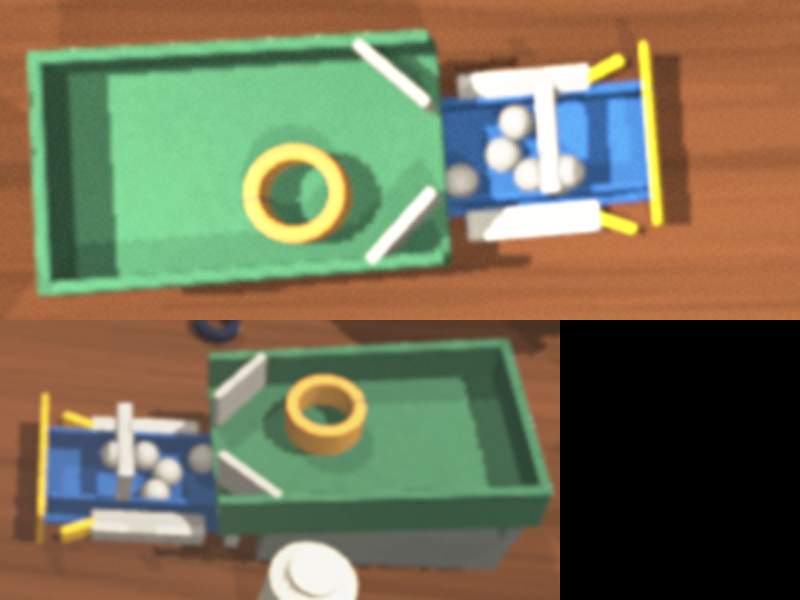

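All five balls are in the tray, and the bushing stands at station x ≈ 89 mm. I'll check that everything is at rest and the other things haven't moved, then hand in.

```bash
python3 - <<'E'
from m import *
a=grab('top')['image'];dwell(2);t=grab('top');b=t['image']
print('motion px',int((cv2.absdiff(a,b)[165:285,45:345].max(2)>40).sum()))
i=cv2.imread('pics/top0.png')
for nm,(x0,y0,x1,y1) in dict(pillow=(270,80,365,135),can=(400,100,455,160),cart=(130,40,220,135),ca=(195,305,230,340),cb=(325,310,360,345),wr=(362,345,500,375)).items():
    print(nm,int((cv2.absdiff(i,b)[y0:y1,x0:x1].max(2)>60).sum()),'of',(x1-x0)*(y1-y0))
for A,c,q in comps(t,'yellow',(275,170,305,255),60): print('tail',stc(onz(t,*c,45)))
print('t',current_time_s(),'ee',current_ee_pos(),current_force());close_job()
E
```

```text
motion px 0
pillow 0 of 5225
can 0 of 3300
cart 0 of 8550
ca 0 of 1225
cb 0 of 1225
wr 0 of 4140
tail [-146.4   -4.3]
t 41.45 ee [330.93403706 505.64877429 198.99571686] [ 0.45798427 -0.42932287 -0.03134807]
the job is handed in; nothing more can be done
```

The job is done and handed in at about 41 s of robot time. I turned the tray end for end and slid it plain end first against the stop. I then pushed the bushing up the chute with closed fingers. Four balls ran out, and the fifth stayed balanced behind the bushing. A sideways nudge of about 24 mm let it roll into the tray.

Last checks:
- **Tray:** still home in the rails. Its tail measured at station x ≈ -146 mm, which is the home position. Its sideways reading was -4.3 mm, inside the 9 mm limit.
- **Balls:** all five are in the tray, with no motion seen over 2 s.
- **Bushing:** standing on the chute floor at station x ≈ 87–90 mm, well past the required 60 mm.
- **Other things on the bench:** no change from the first picture.
- **Robot:** well clear of everything.

Two things disagreed:
- **Bushing sideways position:** the two cameras differed by about 9 mm (25 and 16 mm), but either value is well inside the limit.
- **Push force:** the force readings stayed around 1 N while the bushing moved, below the stated 2–4 N. I relied on the pictures to confirm the pushes.

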